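# Fit the end leg of the counter riser and lock its cam

### The job

Fit the missing end leg to the stall's counter riser: stand the lying leg upright on its foot plate on the counter, clear of the riser, and let go of it; then take it again from above, bring it up to the open end of the shelf so that its bolt goes into the slot while the cam lever is still open, and swing the lever a quarter turn clockwise to its stop so that the cam draws the leg tight against the shelf. Leave the jar, the cup and the shaker where they stand.

Things in the scene. Friction and masses are not known exactly. Their poses are not given: they have to be found in the camera images.
- riser: Shelf fixed to the counter: plywood board 100 mm deep (x), 340 mm long (y), underside 50 mm and top 86 mm above the counter, on two legs (boards at y = 190 and 351 mm; the far one rises to 150 mm). Origin on the counter below the middle of its open end; +y runs along the shelf away from that end, z up. Nothing of it stands at y below 0, nor under the shelf before y = 135 mm.
- slot (a point): Middle of the slot in the shelf's open end face, 68 mm above the counter, axes as riser; +y points into the shelf. The slot is upright, 13 mm wide and 27 mm high, mouth edges rounded to 4 mm; from 9 mm deep steel guides with rounded ends narrow it to 11 mm for the T-head. With the lever open (below 0.2 rad) the bolt passes straight in.
- cam_axis (a point): Point on the cam's upright turning axis, 30 mm from the shelf's end face on the shelf's mid line, at knob height (114 mm above the counter).
- cam_knob (a point): Middle of the black upright knob (16 mm diameter, 35 mm high, from 95 to 130 mm above the counter) at the end of the steel cam lever, 64 mm from the cam's axis. Below the knob is the lever arm, 13 mm wide, its top 96 mm above the counter.
- cam (a joint): Cam lever, rad. 0 (open): lever along the riser's -x. It grows clockwise seen from above to the stop at 1.57 (locked): lever along the riser's +y, over the shelf. It stays where left; about 1 N at the knob turns it, a few N more while it draws. Its jaw catches the bolt only if the leg is within 5 mm of the shelf's end face; it draws from about 0.7 to 1.45 rad, the rest only locks.
- leg: Loose end leg, about 0.45 kg, mostly in the foot: plywood board 56 mm wide (x), 22 mm thick (y), from 8 to 150 mm along z, on a steel foot plate 56 (x) by 100 (y) by 8 mm. Origin: middle of the foot's underside; z runs up the leg. It starts lying on a long edge, x up, z and y level, 56 mm high; a bolt sticks out of its +y face. Let go within 40 degrees of upright, it falls upright.
- leg_top (a point): Middle of the top edge of the leg, 150 mm from the foot's underside, axes as leg.
- bolt_root (a point): Point on the leg's +y face where the bolt leaves it, 68 mm above the foot's underside, axes as leg. The bolt runs 27 mm along +y: a round-ended shoulder 10.5 mm diameter to 8 mm, a neck 7 mm, then a T-head, a pin 8 mm diameter and 21 mm long along the leg's z, centred 23 mm from the face. The leg is home when this point meets slot and leg and riser axes agree.
- jar: Bystander: glass jar with metal lid, 58 mm diameter, 95 mm high, standing on the shelf; origin at the middle of its underside.
- cup: Bystander: paper cup, 76 mm wide at the rim, 100 mm high, on the counter; origin at the middle of its underside.
- shaker: Bystander: clear shaker bottle with metal cap, 52 mm diameter, 150 mm high, on the counter; origin at the middle of its underside.

How it is judged:
By the outcome, as a careful person would: the job done as asked, in the order asked, and still so for the second after the job is handed in, with the robot touching nothing.
It also fails if it takes over 72 s, if anything falls off the work surface, if the arm or the gripper's body presses on something with over 40 N, if the wrist force passes 120 N, or if a joint passes its speed limit or range.

### The arm

A 6-joint arm with a two-finger parallel gripper is mounted at the origin on the work surface. World frame = base frame: x ahead of the robot, y to its left, z up, the work surface at z = 0. Lengths are in mm, angles in rad, forces in N, time in s.
With the tool pointing down it reaches from about 275 to 1000 mm from the base axis. Payload 8.4 kg.
Tool frame: the origin (TCP) lies on the mounting face of the last link; the fingertips stand 173 mm ahead of it and the grasp point (between the pads) lies 155 mm ahead of it; z points along the fingers, y is the line along which they close (so a half turn about z gives the same grasp; the last joint's range is limited). The gripper opens to 85 mm and grips with 20 to 120 N. Pads are 22 mm wide; open, the fingers measure 114 mm over their backs; the gripper's body (76 mm by 85 mm) begins 54 mm behind the grasp point. The pads swing forward as they close: fully open they stand 13 mm farther back than shut.
Start: joints at [-1.143, 0.353, 1.633, -0, 1.155, -0.002], TCP at [260.43, -568.16, 404.681] pointing down, gripper open.
Joint ranges: [-2.63, 2.63], [-0.92, 2.1], [0.06, 2.66], [-1.3, 4.44], [0, 2.69], [-3.02, 3.02]. Speed limits (rad/s): [2.22, 2.22, 2.79, 3.14, 3.14, 3.14].

### API

Orientations are given as a rotation vector (axis times angle).
In Python, from bench import * gives the robot as it stands.
- The arm moves only by the tool arm_command, never from a script. Its argument "rows" is a list of rows, each a list of 3 entries, a list of its own where there are three numbers: the turn, a rotation vector about the tool's x, y, z scaled (see below), then the shift along the tool's x, y, z scaled (see below), then the finger opening in mm, from 0 to 85.4. In form: [[[ax, ay, az], [x, y, z], claw], ...]. A call has 1 to 10 rows; each row shifts and turns the commanded pose from where the row before left it, along the tool's axes as they then stand; what a row does not reach is not made up. The controller multiplies each number of a shift by 0.5 m and each number of a turn by pi/2 rad. A row lasts 1/12 s, in which the tool goes at most 41.7 mm and 7.16 degrees, less where a joint would pass 70% of its speed; a pose out of reach is approached as far as the arm can. A call with a number of a shift or a turn outside -1 to 1 is refused whole. A call with a gripper value outside its range is refused whole. The fingers move at their own pace and stop on an object; "newtons" is the grip in N (left out, the last holds). Time passes only in rows, so rows that do not move let the fingers close. It gives the time, the measured TCP pose, the force, the opening and the grip force at its end, in the units of the state.
- get_obs(): the state, without advancing time (a new reading comes with each control period).
- get_image(name): name is "scene" or "top" or "wrist"; returns (picture, depth): 480x640x3 uint8, red, green, blue; 480x640 float32, mm along the optical axis (not along the pixel's ray), 0 where there is no reading.
- camera_model(name): a dict with "mtx" (3x3 intrinsics, pixels), "k1" (the pictures are not rectified: a ray, as slopes to the right and down, at radius r is drawn at 1 + k1 r^2 times it, then the intrinsics apply), "camera_from_world" (4x4, takes a point from world to camera coordinates). Camera axes: x right, y down, z forward; pixel columns grow to the right and rows downward; lengths in mm; the calibration is good to about 2 mm. A picture is of the moment at which its call begins: read the wrist's pose just before it. camera_model takes no time and is no camera call; for the wrist camera it gives the pose at the moment of the call.
- sign_off(): hands the job in; it is judged then, once.
Trained networks look in the newest picture that a camera, given by its name, has taken for a name from the list of things; names that differ only in an ending like _2 or _b are one class to them, and where a whole thing is asked for, a point or a joint stands for the part that bears it (a point fixed in the world has none). Each returns a list of dicts, best first, with "conf" (0 to 1); they miss things now and then, are a little off and sometimes report something else, mostly with a low value. They report only what shows in the picture. A call takes as long as a camera call.
- look_for(thing, camera): "at" ([x, y, z] in mm, in the coordinates of the camera as it stood for that picture, good to about 4 mm: the middle of the surface that is visible of it).
The state is a dict: "time": time; "qpos": joint angles; "joint_velocities": joint speeds; "joint_efforts": joint torques, N m; "tool_pos": TCP position; "eef_rot": TCP orientation; "force": force on the tool from outside, world axes, zero at the start; "wrist_torque": the same for the moment, N m; "width": finger opening in mm; "grasp_force": force on a finger pad.
Only numpy, scipy, OpenCV 4.12 (cv2) and the standard library are available. Lean on these libraries where they do the work, as an engineer would, in place of code of your own. Each camera call takes 0.05 s, during which the arm holds its last target. There are 200 camera calls.

## Working session

There is one attempt and no reset: what is moved stays moved. The work goes in short steps, Python scripts to look and compute and a tool call to move; the robot and the scene stay as the last step left them, time stands still between calls to the robot, and variables do not carry over. Pictures are saved under pics/ and viewed, at most 10 in all, crops included, and the job is handed in when it is done.

Besides the shell and the picture viewer there is one more tool, called after ">>>" as name(argument=value, ...), one argument or row to a line, values as JSON. arm_command: Moves the arm, as the interface text tells. Shifts and turns lie within -1 to 1; 1 stands for 0.5 m of shift or pi/2 rad of turn. Its arguments: {"type":"object","properties":{"rows":{"type":"array","items":{"type":"array"}},"newtons":{"type":"number"}},"required":["rows"]}

```bash
mkdir -p pics; cat > h.py <<'E'
from bench import *
import numpy as np, cv2
from scipy.spatial.transform import Rotation as R
def shot(cam,fn=None):
    M=camera_model(cam); im,d=get_image(cam)
    if fn: cv2.imwrite('pics/'+fn,im[:,:,::-1])
    return M,im,d
def w(M,p):
    T=np.linalg.inv(np.array(M['camera_from_world'])); return (T@np.r_[p,1])[:3]
def cloud(M,d):
    K=np.array(M['mtx']); k1=M['k1']
    v,u=np.mgrid[0:480,0:640]
    pts=np.stack([u,v],-1).reshape(-1,1,2).astype(np.float64)
    n=cv2.undistortPoints(pts,K,np.array([k1,0,0,0.])).reshape(480,640,2)
    P=np.dstack([n*d[...,None],d])
    T=np.linalg.inv(np.array(M['camera_from_world']))
    return P@T[:3,:3].T+T[:3,3]
def st():
    o=get_obs(); print({k:np.round(o[k],3).tolist() for k in('time','qpos','tool_pos','eef_rot','force','width','grasp_force')})
E
python3 - <<'E'
from h import *
st()
for cam in('scene','top'):
    M,im,d=shot(cam,cam+'0.png')
    for t in('riser','slot','cam_knob','cam_axis','leg','leg_top','bolt_root','jar','cup','shaker'):
        r=look_for(t,cam)
        print(cam,t,[(round(x['conf'],2),np.round(w(M,x['at'])).tolist()) for x in r[:2]])
E
```

```text
{'time': 0.0, 'qpos': [-1.143, 0.354, 1.634, 0.0, 1.155, -0.002], 'tool_pos': [260.336, -567.926, 403.952], 'eef_rot': [-3.068, -0.67, 0.0], 'force': [0.095, -0.088, 0.385], 'width': 85.442, 'grasp_force': 0.0}
scene riser [(0.73, [616.0, 286.0, 88.0])]
scene slot [(0.93, [619.0, 287.0, 89.0])]
scene cam_knob [(0.74, [536.0, 120.0, 100.0])]
scene cam_axis [(0.76, [610.0, 286.0, 87.0])]
scene leg [(0.98, [502.0, -238.0, 38.0])]
scene leg_top [(0.57, [504.0, -238.0, 37.0])]
scene bolt_root [(0.67, [505.0, -237.0, 41.0])]
scene jar [(0.91, [615.0, 361.0, 153.0])]
scene cup [(0.57, [700.0, -187.0, 71.0])]
scene shaker [(0.71, [720.0, 15.0, 79.0]), (0.64, [620.0, 288.0, 89.0])]
top riser [(0.85, [586.0, 243.0, 87.0])]
top slot [(0.98, [583.0, 241.0, 86.0])]
top cam_knob [(0.57, [553.0, 119.0, 97.0])]
top cam_axis []
top leg [(0.96, [500.0, -260.0, 58.0])]
top leg_top [(0.67, [499.0, -256.0, 55.0])]
top bolt_root [(0.78, [504.0, -253.0, 54.0])]
top jar [(0.97, [593.0, 347.0, 182.0]), (0.65, [698.0, 2.0, 100.0])]
top cup [(0.96, [694.0, -209.0, 48.0]), (0.34, [583.0, 240.0, 88.0])]
top shaker [(0.88, [697.0, 4.0, 99.0])]
```

View pics/top0.png

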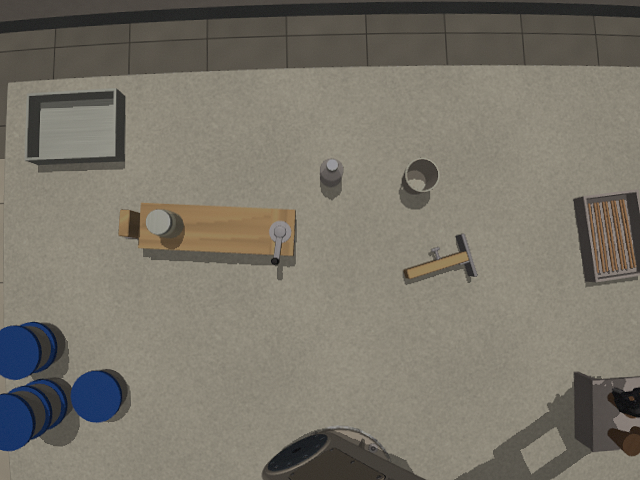

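View pics/scene0.png

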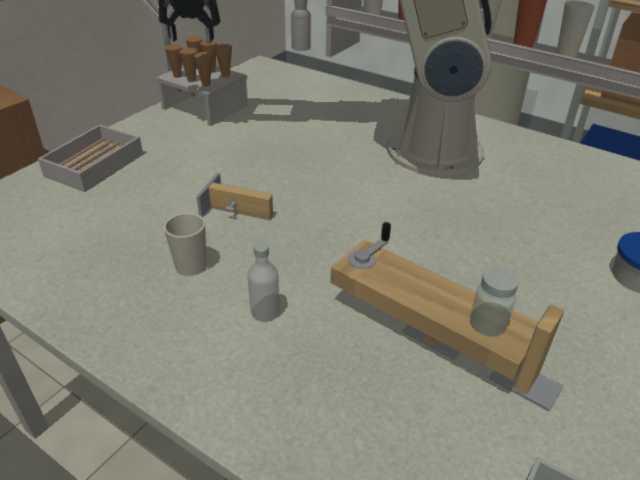

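The top view shows the riser with its open end at about (295,232), running left (+y), and the lever pointing down to the knob at (275,262). The leg lies with its foot at (467,257), its top at (405,272) and its bolt pointing up (+x) at (435,252). The shaker is at (332,172) and the cup at (421,176).

```bash
cat > m.py <<'E'
from h import *
M,im,d=shot('top'); P=cloud(M,d)
def rect(mask,n):
    q=P[mask]; r=cv2.minAreaRect(q[:,:2].astype(np.float32)); 
    print(n,len(q),np.round(r[0],1),np.round(r[1],1),'corners',np.round(cv2.boxPoints(r)).tolist(),'zmed',np.median(q[:,2]))
x,y,z=P[...,0],P[...,1],P[...,2]
b=(x>350)&(x<800)
def clean(m): return cv2.morphologyEx(m.astype(np.uint8),cv2.MORPH_OPEN,np.ones((3,3)))>0
rect(clean(b&(y>80)&(y<470)&(abs(z-86)<5)),'shelf')
rect(clean(b&(y>80)&(y<300)&(z>93)&(z<135)),'lever')
rect(b&(y>80)&(y<300)&(z>118)&(z<135),'knob')
L=(x>400)&(x<600)&(y>-360)&(y<-160)
rect(clean(L&(abs(z-56)<6)),'leg')
rect(L&(z>18)&(z<46),'bolt')
q=P[clean(L&(abs(z-56)<6))]; 
print('counter z',np.median(z[(x>400)&(x<480)&(y>-100)&(y<50)]))
u,v=np.where(L&(z>20)); 
c=im[u.min()-5:u.max()+5,v.min()-5:v.max()+5]
E
python3 m.py
```

```text
shelf 5680 [586.3 255.5] [341.7  99.5] corners [[525.0, 88.0], [624.0, 82.0], [648.0, 422.0], [548.0, 429.0]] zmed 86.65644076335968
lever 267 [546.1 117.3] [23.9 81.9] corners [[504.0, 109.0], [586.0, 102.0], [588.0, 126.0], [506.0, 133.0]] zmed 98.45112471266543
knob 48 [513.2 124.9] [15.1 14.1] corners [[504.0, 121.0], [516.0, 115.0], [523.0, 129.0], [510.0, 135.0]] zmed 129.90101700365392
leg 796 [ 514.9 -240.2] [ 92.4 154.6] corners [[469.0, -163.0], [469.0, -318.0], [561.0, -317.0], [561.0, -163.0]] zmed 55.91856726871504
bolt 230 [ 500. -232.] [100.1 146.1] corners [[436.0, -171.0], [466.0, -314.0], [564.0, -293.0], [534.0, -150.0]] zmed 32.50143365467511
counter z 0.6400544024618284
```

```bash
cat > m2.py <<'E'
from h import *
M,im,d=shot('top'); P=cloud(M,d)
for uv in((437,265),(405,272),(465,257),(434,252)): print(uv,np.round(P[uv[1],uv[0]],1))
# board: wooden colour
x,y,z=P[...,0],P[...,1],P[...,2]
hsv=cv2.cvtColor(im,cv2.COLOR_RGB2HSV)
m=(x>400)&(x<600)&(y>-340)&(y<-150)&(z>49)&(hsv[...,1]>90)
q=P[m]; r=cv2.minAreaRect(q[:,:2].astype(np.float32)); print(len(q),r,np.round(cv2.boxPoints(r),1).tolist())
o=get_obs(); Rt=R.from_rotvec(o['eef_rot']).as_matrix(); print(Rt.round(3), camera_model('wrist')['camera_from_world'])
E
python3 m2.py
```

```text
(437, 265) [ 493.6 -230.8   53. ]
(405, 272) [ 479.5 -163.    25.6]
(465, 257) [ 509.6 -293.8   56.9]
(434, 252) [ 5.235e+02 -2.370e+02 -5.000e-01]
617 ((495.075439453125, -231.22543334960938), (22.46985626220703, 142.10267639160156), 15.370232582092285) [[465.3999938964844, -165.6999969482422], [503.1000061035156, -302.70001220703125], [524.7000122070312, -296.79998779296875], [487.1000061035156, -159.6999969482422]]
[[ 0.909  0.417 -0.   ]
 [ 0.417 -0.909  0.   ]
 [-0.    -0.    -1.   ]] [[ 4.16861530e-01 -9.08969992e-01  1.38680750e-04 -6.25688358e+02]
 [-8.60197397e-01 -3.94444681e-01  3.23224120e-01 -4.19715268e+01]
 [-2.93746324e-01 -1.34858994e-01 -9.46322434e-01  3.81517272e+02]
 [ 0.00000000e+00  0.00000000e+00  0.00000000e+00  1.00000000e+00]]
```

>>> arm_command(
  rows=[
    [[0,0,-0.07],[0.07,-0.03,0],85],
    [[0,0,-0.07],[0.07,-0.03,0],85],
    [[0,0,-0.07],[0.07,-0.03,0],85],
    [[0,0,-0.07],[0.07,-0.03,0],85],
  ],
)

```text
time: 1.53
tool_pos: [343.1, -439.9, 404.6]
eef_rot: [2.846, 1.33, 0.001]
force: [0.7, 0.4, 0.2]
width: 84.7
grasp_force: 0.0
```

```bash
python3 -c "
from h import *
st()"
```

```text
{'time': 1.533, 'qpos': [-0.911, 0.249, 1.779, 0.0, 1.113, -0.215], 'tool_pos': [343.078, -439.928, 404.626], 'eef_rot': [2.846, 1.33, 0.001], 'force': [0.716, 0.415, 0.232], 'width': 84.724, 'grasp_force': 0.0}
```

```bash
cat >> h.py <<'E'
def fr(yv,zv):
    "rotation with tool y along yv, tool z along zv"
    z=np.array(zv,float); z/=np.linalg.norm(z); y=np.array(yv,float); y-=z*(y@z); y/=np.linalg.norm(y)
    return R.from_matrix(np.c_[np.cross(y,z),y,z])
def now():
    o=get_obs(); return np.array(o['tool_pos']),R.from_rotvec(o['eef_rot'])
def plan(g1,R1,off=155,vmax=38,amax=6.5,claw=85,start=None,dp=3):
    "rows so that the grasp point goes straight to g1 with orientation R1; row = shift in old axes, then turn"
    p,r=start or now(); g0=p+r.apply([0,0,off]); g1=np.array(g1,float)
    rv=(r.inv()*R1).as_rotvec(); p1=g1-R1.apply([0,0,off])
    n=int(max(np.ceil(max(np.linalg.norm(g1-g0),np.linalg.norm(p1-p))/vmax),np.ceil(np.degrees(np.linalg.norm(rv))/amax),1))
    while 1:
        rows=[];pp,rr=p,r;ok=True
        for i in range(1,n+1):
            s=i/n; rn=r*R.from_rotvec(rv*s); pn=g0+(g1-g0)*s-rn.apply([0,0,off])
            sh=rr.inv().apply(pn-pp); ok&=np.linalg.norm(sh)<41
            a=np.round((rr.inv()*rn).as_rotvec()/(np.pi/2),dp+1); t=np.round(sh/500,dp)
            rows.append([a.tolist(),t.tolist(),claw])
            pp=pp+rr.apply(t*500); rr=rr*R.from_rotvec(a*np.pi/2)
        if ok: break
        n+=1
    for i in range(0,n,10): print(str(rows[i:i+10]).replace('-0.0,','0,').replace('-0.0]','0]').replace('0.0,','0,').replace('0.0]','0]'))
    return pp,rr
E
python3 - <<'E'
from h import *
# shift-before-turn or after?
p=np.array([260.43,-568.16,404.68]);r=R.from_rotvec([-3.068,-.67,0])
for mode in 0,1:
    q,s=p,r
    for i in range(4):
        if mode==0: q=q+s.apply([35,-15,0]); s=s*R.from_euler('z',-6.3,degrees=True)
        else: s=s*R.from_euler('z',-6.3,degrees=True); q=q+s.apply([35,-15,0])
    print(mode,q,s.as_rotvec())
yv=np.array([.9642,.2651,0]);zl=np.array([-.2651,.9642,0]);t=np.radians(30)
g=np.array([488.2,-206.2,32]); R1=fr(yv,-np.cos(t)*np.array([0,0,1])-np.sin(t)*zl)
s=plan(g-R1.apply([0,0,110]),R1)
E
```

```text
0 [ 342.12607367 -440.97054393  404.81741621] [-2.84798472e+00 -1.32314073e+00 -4.40585391e-04]
1 [ 327.6756527  -432.77379591  404.83168267] [-2.84798472e+00 -1.32314073e+00 -4.40585391e-04]
[[[-0.0146, -0.0279, -0.0545], [0.068, -0.023, 0.023], 85], [[-0.0145, -0.0279, -0.0545], [0.071, -0.018, 0.019], 85], [[-0.0146, -0.0279, -0.0545], [0.072, -0.014, 0.018], 85], [[-0.0146, -0.0278, -0.0545], [0.073, -0.01, 0.014], 85], [[-0.0146, -0.0279, -0.0546], [0.074, -0.004, 0.012], 85], [[-0.0145, -0.0279, -0.0545], [0.073, 0, 0.009], 85], [[-0.0146, -0.0279, -0.0545], [0.073, 0.006, 0.007], 85], [[-0.0146, -0.0279, -0.0545], [0.072, 0.01, 0.005], 85], [[-0.0145, -0.0279, -0.0545], [0.07, 0.015, 0.002], 85], [[-0.0146, -0.0278, -0.0545], [0.068, 0.02, 0.001], 85]]
[[[-0.0146, -0.0279, -0.0545], [0.066, 0.025, -0.001], 85]]
```

>>> arm_command(
  rows=[
    [[-0.0146,-0.0279,-0.0545],[0.068,-0.023,0.023],85],
    [[-0.0145,-0.0279,-0.0545],[0.071,-0.018,0.019],85],
    [[-0.0146,-0.0279,-0.0545],[0.072,-0.014,0.018],85],
    [[-0.0146,-0.0278,-0.0545],[0.073,-0.01,0.014],85],
    [[-0.0146,-0.0279,-0.0546],[0.074,-0.004,0.012],85],
    [[-0.0145,-0.0279,-0.0545],[0.073,0,0.009],85],
    [[-0.0146,-0.0279,-0.0545],[0.073,0.006,0.007],85],
    [[-0.0146,-0.0279,-0.0545],[0.072,0.01,0.005],85],
    [[-0.0145,-0.0279,-0.0545],[0.07,0.015,0.002],85],
    [[-0.0146,-0.0278,-0.0545],[0.068,0.02,0.001],85],
  ],
)

```text
time: 2.37
tool_pos: [446.8, -109.5, 276.0]
eef_rot: [1.753, 2.093, -0.405]
force: [-0.4, -0.7, -0.4]
width: 85.2
grasp_force: 0.0
```

>>> arm_command(
  rows=[
    [[-0.0146,-0.0279,-0.0545],[0.066,0.025,-0.001],85],
    [[0,0,0],[0,0,0],85],
    [[0,0,0],[0,0,0],85],
  ],
)

```text
time: 2.62
tool_pos: [453.9, -78.2, 260.9]
eef_rot: [1.633, 2.142, -0.439]
force: [-0.3, -0.8, 0.1]
width: 85.0
grasp_force: 0.0
```

```bash
python3 - <<'E'
from h import *
st()
yv=np.array([.9642,.2651,0]);zl=np.array([-.2651,.9642,0]);t=np.radians(30)
g=np.array([488.2,-206.2,32]); R1=fr(yv,-np.cos(t)*np.array([0,0,1])-np.sin(t)*zl)
plan(g,R1)
shot('wrist','w1.png')
E
```

```text
{'time': 2.617, 'qpos': [0.004, 0.314, 2.169, -0.843, 0.702, 0.408], 'tool_pos': [453.933, -78.157, 260.923], 'eef_rot': [1.633, 2.142, -0.439], 'force': [-0.282, -0.82, 0.074], 'width': 84.972, 'grasp_force': 0.0}
[[[-0.0005, -0.0002, 0], [0, 0, 0.073], 85], [[-0.0005, -0.0003, 0], [-0.001, -0.001, 0.073], 85], [[-0.0005, -0.0002, 0.0001], [0, 0, 0.073], 85]]
```

View pics/w1.png

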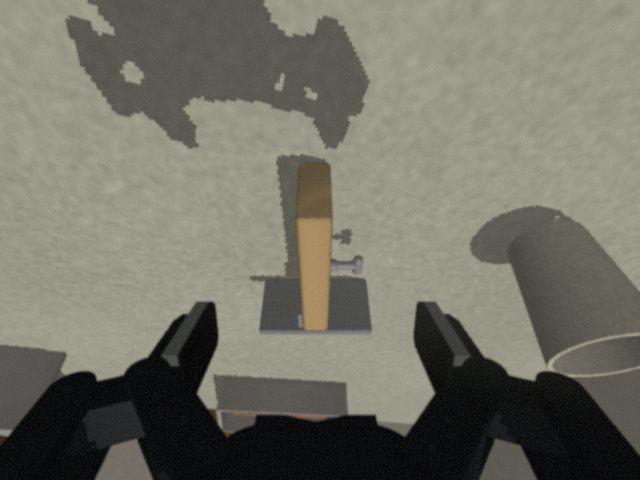

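The wrist view shows the leg centred between the fingers: board at (313,250), bolt to the right at (345,265), foot towards the gripper. I'll descend and grip.

>>> arm_command(
  rows=[
    [[-0.0005,0,0],[0,0,0.073],85],
    [[-0.0005,0,0],[-0.001,-0.001,0.073],85],
    [[-0.0005,0,0],[0,0,0.073],85],
    [[0,0,0],[0,0,0],85],
    [[0,0,0],[0,0,0],5],
    [[0,0,0],[0,0,0],5],
    [[0,0,0],[0,0,0],5],
    [[0,0,0],[0,0,0],5],
    [[0,0,0],[0,0,0],5],
    [[0,0,0],[0,0,0],5],
  ],
  newtons=90,
)

```text
time: 3.5
tool_pos: [468.1, -132.8, 168.6]
eef_rot: [1.635, 2.135, -0.434]
force: [-1.4, 5.6, 13.0]
width: 21.2
grasp_force: 87.6
```

>>> arm_command(
  rows=[
    [[0,0,0],[0,0,0],5],
    [[0,0,0],[0,0,0],5],
    [[0,0,0],[0,0,0],5],
    [[0,0,0],[0,0,0],5],
  ],
)

```text
time: 3.83
tool_pos: [468.2, -132.8, 168.6]
eef_rot: [1.635, 2.135, -0.435]
force: [-2.8, 5.5, 14.4]
width: 20.8
grasp_force: 87.8
```

```bash
python3 - <<'E'
from h import *
st()
p,r=now(); z=np.array([0,0,1.])
g=p+r.apply([0,0,155]); print(g)
yv=np.array([.9642,.2651,0]);zl=np.array([-.2651,.9642,0])
# up 90 & yaw-free rotate 90 deg
s=plan(g+[0,0,110],r,claw=5)
for k in range(2):
    R1=R.from_rotvec(-yv*np.pi/4*0+yv*0)*s[1]
    R1=R.from_rotvec(np.cross(zl,z)*np.radians(45))*s[1]
    s=plan(g+[0,-30*(k+1),110],R1,claw=5,start=s); print(R1.apply([0,0,1]),s[0])
E
```

```text
{'time': 3.833, 'qpos': [-0.117, 0.526, 2.164, -1.151, 0.532, 0.658], 'tool_pos': [468.174, -132.756, 168.603], 'eef_rot': [1.635, 2.135, -0.435], 'force': [-2.769, 5.506, 14.418], 'width': 20.835, 'grasp_force': 87.814}
[ 489.01782825 -207.57502266   34.46630597]
[[[0, 0, 0], [-0.037, 0, -0.063], 5], [[0, 0, 0], [-0.036, 0.001, -0.064], 5], [[0, 0, 0], [-0.037, 0, -0.063], 5]]
[[[0.0003, 0.0714, 0.0001], [-0.042, -0.002, 0.006], 5], [[0.0004, 0.0715, 0.0001], [-0.042, -0.002, 0.005], 5], [[0.0003, 0.0714, 0.0002], [-0.043, -0.002, 0.005], 5], [[0.0003, 0.0714, 0.0001], [-0.043, -0.002, 0.003], 5], [[0.0004, 0.0714, 0.0001], [-0.043, -0.003, 0.003], 5], [[0.0003, 0.0715, 0.0001], [-0.043, -0.002, 0.001], 5], [[0.0003, 0.0714, 0.0002], [-0.042, -0.002, 0.001], 5]]
[-0.06665054  0.24882826 -0.96625163] [ 499.14256535 -275.94102187  294.20195703]
[[[0.0003, 0.0714, 0.0001], [-0.043, -0.002, 0], 5], [[0.0004, 0.0715, 0.0002], [-0.042, -0.002, -0.001], 5], [[0.0003, 0.0714, 0.0001], [-0.042, -0.002, -0.002], 5], [[0.0004, 0.0714, 0.0001], [-0.042, -0.002, -0.003], 5], [[0.0003, 0.0714, 0.0001], [-0.041, -0.002, -0.004], 5], [[0.0003, 0.0715, 0.0002], [-0.04, -0.002, -0.004], 5], [[0.0004, 0.0714, 0.0001], [-0.04, -0.002, -0.004], 5]]
[-0.2277105   0.83490041 -0.50108805] [ 524.36536913 -396.75696302  222.01138821]
```

>>> arm_command(
  rows=[
    [[0,0,0],[-0.037,0,-0.063],5],
    [[0,0,0],[-0.036,0.001,-0.064],5],
    [[0,0,0],[-0.037,0,-0.063],5],
    [[0.0003,0.0714,0.0001],[-0.042,-0.002,0.006],5],
    [[0.0004,0.0715,0.0001],[-0.042,-0.002,0.005],5],
    [[0.0003,0.0714,0.0002],[-0.043,-0.002,0.005],5],
    [[0.0003,0.0714,0.0001],[-0.043,-0.002,0.003],5],
    [[0.0004,0.0714,0.0001],[-0.043,-0.003,0.003],5],
    [[0.0003,0.0715,0.0001],[-0.043,-0.002,0.001],5],
    [[0.0003,0.0714,0.0002],[-0.042,-0.002,0.001],5],
  ],
)

```text
time: 4.67
tool_pos: [494.3, -260.7, 297.3]
eef_rot: [-1.826, -2.371, -0.152]
force: [-0.3, -1.3, -4.7]
width: 20.8
grasp_force: 89.2
```

```bash
python3 - <<'E'
from h import *
st()
p,r=now(); print(p+r.apply([0,0,155]),r.apply([0,0,1]))
E
```

```text
{'time': 4.667, 'qpos': [-0.524, 0.411, 1.824, 0.138, 1.042, -0.86], 'tool_pos': [494.273, -260.746, 297.303], 'eef_rot': [-1.826, -2.371, -0.152], 'force': [-0.285, -1.311, -4.715], 'width': 20.842, 'grasp_force': 89.223}
[ 486.0949817  -234.78307712  144.71149451] [-0.05276399  0.16750198 -0.98445876]
```

>>> arm_command(
  rows=[
    [[0.0003,0.0714,0.0001],[-0.043,-0.002,0],5],
    [[0.0004,0.0715,0.0002],[-0.042,-0.002,-0.001],5],
    [[0.0003,0.0714,0.0001],[-0.042,-0.002,-0.002],5],
    [[0.0004,0.0714,0.0001],[-0.042,-0.002,-0.003],5],
    [[0.0003,0.0714,0.0001],[-0.041,-0.002,-0.004],5],
    [[0.0003,0.0715,0.0002],[-0.04,-0.002,-0.004],5],
    [[0.0004,0.0714,0.0001],[-0.04,-0.002,-0.004],5],
    [[0,0,0],[0,0,0],5],
    [[0,0,0],[0,0,0],5],
  ],
)

```text
time: 5.42
tool_pos: [519.0, -387.4, 233.1]
eef_rot: [-1.399, -1.798, -0.705]
force: [0.2, -0.3, -3.2]
width: 21.1
grasp_force: 89.5
```

```bash
python3 - <<'E'
from h import *
st()
p,r=now(); print(p+r.apply([0,0,155]),r.apply([0,0,1]),r.apply([0,1,0]))
M,im,d=shot('scene'); P=cloud(M,d)
K=np.array(M['mtx']);T=np.array(M['camera_from_world'])
c=T@np.r_[p+r.apply([0,0,155]),1]; u=(K@c[:3]/c[2])[:2].astype(int); print(u)
a=im[max(0,u[1]-110):u[1]+110,max(0,u[0]-120):u[0]+120]
cv2.imwrite('pics/s1.png',cv2.resize(a,None,fx=2.4,fy=2.4)[:,:,::-1])
E
```

```text
{'time': 5.417, 'qpos': [-0.755, 0.812, 1.434, 0.447, 1.757, -1.124], 'tool_pos': [518.978, -387.354, 233.107], 'eef_rot': [-1.399, -1.798, -0.705], 'force': [0.247, -0.312, -3.203], 'width': 21.121, 'grasp_force': 89.453}
[ 485.20211708 -265.26767732  143.78164523] [-0.21791132  0.78765488 -0.57629372] [ 0.96687858  0.25463043 -0.01758286]
[227 147]
```

View pics/s1.png

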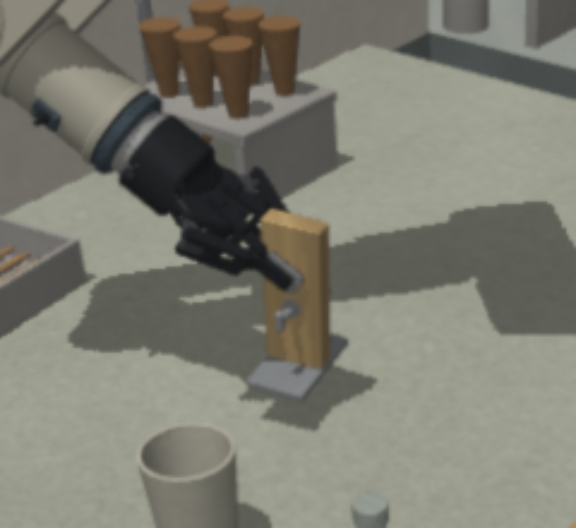

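```bash
python3 - <<'E'
from h import *
p,r=now(); z=np.array([0,0,1.]); g=p+r.apply([0,0,155])
yv=np.array([.9642,.2651,0]);zl=np.array([-.2651,.9642,0])
R1=fr(yv,zl*np.cos(np.pi/6)-z*.5)
print(np.degrees((r.inv()*R1).magnitude()))
s=plan(g,R1,claw=5,dp=4,amax=3)
s=plan([485,-265,106.0],R1,claw=5,start=s,vmax=12,dp=4)
E
```

```text
5.429988197401758
[[[-0.00012, 0.02953, -0.00614], [-0.0144, 0, 0.0003], 5], [[-0.00012, 0.02954, -0.00614], [-0.0144, 0, 0.0004], 5]]
[[[0, 0, 0], [-0.0169, -0.0003, 0.0098], 5], [[0, 0, 0], [-0.0169, -0.0003, 0.0098], 5], [[0, 0, 0], [-0.0169, -0.0003, 0.0098], 5], [[0, 0, 0], [-0.0169, -0.0003, 0.0098], 5]]
```

>>> arm_command(
  rows=[
    [[0,0.0295,-0.006],[-0.0144,0,0],5],
    [[0,0.0295,-0.006],[-0.0144,0,0],5],
    [[0,0,0],[-0.017,0,0.01],5],
    [[0,0,0],[-0.017,0,0.01],5],
    [[0,0,0],[-0.017,0,0.01],5],
    [[0,0,0],[-0.016,0,0.01],5],
    [[0,0,0],[0,0,0],5],
    [[0,0,0],[0,0,0],5],
  ],
)

```text
time: 6.13
tool_pos: [520.9, -394.1, 183.5]
eef_rot: [-1.328, -1.742, -0.768]
force: [0.2, 0.4, -3.3]
width: 21.2
grasp_force: 89.5
```

```bash
python3 - <<'E'
from h import *
st()
p,r=now(); print(p+r.apply([0,0,155]),r.apply([0,0,1]),r.apply([0,1,0]))
E
```

```text
{'time': 6.133, 'qpos': [-0.765, 0.909, 1.399, 0.471, 1.79, -1.171], 'tool_pos': [520.862, -394.061, 183.475], 'eef_rot': [-1.328, -1.742, -0.768], 'force': [0.187, 0.36, -3.332], 'width': 21.171, 'grasp_force': 89.457}
[ 485.1098387  -264.45957992  106.33724842] [-0.23065605  0.83613849 -0.49766476] [ 0.96416202  0.26531184 -0.0011099 ]
```

>>> arm_command(
  rows=[
    [[0,0,0],[-0.0018,0,0.001],5],
    [[0,0,0],[-0.0018,0,0.001],5],
    [[0,0,0],[0,0,0],5],
    [[0,0,0],[0,0,0],5],
    [[0,0,0],[0,0,0],5],
  ],
)

```text
time: 6.55
tool_pos: [521.0, -394.6, 182.1]
eef_rot: [-1.328, -1.743, -0.768]
force: [-0.1, 0.5, -4.2]
width: 21.0
grasp_force: 89.5
```

>>> arm_command(
  rows=[
    [[0,0,0],[0,0,0],30],
    [[0,0,0],[0,0,0],50],
    [[0,0,0],[0,0,0],70],
    [[0,0,0],[0,0,0],75],
    [[0,0,0],[0,0,0],75],
    [[0,0,0],[0,0,0],75],
    [[0,0,0],[0,0,-0.04],75],
    [[0,0,0],[0,0,-0.07],75],
    [[0,0,0],[0,0,-0.07],75],
    [[0,0,0],[0,0,0],75],
  ],
)

```text
time: 7.38
tool_pos: [542.7, -474.3, 230.6]
eef_rot: [-1.333, -1.748, -0.769]
force: [0.8, -0.4, 0.1]
width: 75.1
grasp_force: 0.0
```

```bash
cat > m3.py <<'E'
from h import *
st()
M,im,d=shot('top'); P=cloud(M,d)
x,y,z=P[...,0],P[...,1],P[...,2]
m=(x>420)&(x<560)&(y>-330)&(y<-200)&(z>143)&(z<157)
q=P[m]; r=cv2.minAreaRect(q[:,:2].astype(np.float32)); print(len(q),r,q.mean(0),np.round(cv2.boxPoints(r),1).tolist())
E
python3 m3.py
```

```text
{'time': 7.383, 'qpos': [-0.816, 0.941, 1.191, 0.455, 1.958, -1.129], 'tool_pos': [542.738, -474.253, 230.647], 'eef_rot': [-1.333, -1.748, -0.769], 'force': [0.752, -0.358, 0.085], 'width': 75.091, 'grasp_force': 0.0}
295 ((501.19580078125, -284.2126770019531), (34.620452880859375, 122.54487609863281), 32.581298828125) [ 483.4478625  -256.20862341  150.13784523] [[453.6000061035156, -241.89999389648438], [519.5999755859375, -345.20001220703125], [548.7999877929688, -326.5], [482.79998779296875, -223.3000030517578]]
```

```bash
cat >> m3.py <<'E'
hsv=cv2.cvtColor(im,cv2.COLOR_RGB2HSV)
m=(x>420)&(x<560)&(y>-330)&(y<-200)&(z>141)&(z<157)&(hsv[...,1]>90)
q=P[m]; r=cv2.minAreaRect(q[:,:2].astype(np.float32)); print(len(q),r,q.mean(0),np.round(cv2.boxPoints(r),1).tolist())
E
sed -i 's/^m=(x>420).*z<157)$//; 0,/^q=P.*/s///' m3.py
python3 m3.py
python3 - <<'E'
from h import *
yv=np.array([.9642,.2651,0])
p,r=now()
s=plan(p+r.apply([0,0,155])+[0,0,80],r)
s=plan([483.4,-257,235],fr(yv,[0,0,-1]),start=s)
E
```

```text
{'time': 7.433, 'qpos': [-0.815, 0.941, 1.196, 0.455, 1.954, -1.13], 'tool_pos': [542.189, -472.267, 228.702], 'eef_rot': [-1.331, -1.746, -0.769], 'force': [0.723, -0.422, -0.493], 'width': 74.939, 'grasp_force': 0.0}
284 ((483.2491149902344, -256.4164733886719), (21.52251625061035, 54.239501953125), 15.09142780303955) [ 483.09247854 -255.26635698  149.82765389] [[465.79998779296875, -233.0], [479.8999938964844, -285.3999938964844], [500.70001220703125, -279.79998779296875], [486.6000061035156, -227.39999389648438]]
[[[0, 0, 0], [0.046, 0, -0.027], 85], [[0, 0, 0], [0.046, 0, -0.026], 85], [[0, 0, 0], [0.047, 0, -0.027], 85]]
[[[0.0001, -0.0667, 0], [0.042, 0, 0.016], 85], [[0, -0.0667, -0.0001], [0.043, 0, 0.016], 85], [[0.0001, -0.0667, 0], [0.045, 0, 0.013], 85], [[0, -0.0667, -0.0001], [0.046, 0, 0.013], 85], [[0.0001, -0.0667, 0], [0.047, 0, 0.011], 85], [[0, -0.0668, 0], [0.048, 0, 0.01], 85], [[0.0001, -0.0667, -0.0001], [0.049, 0.001, 0.008], 85], [[0.0001, -0.0667, 0], [0.049, 0, 0.006], 85], [[0, -0.0667, -0.0001], [0.05, 0, 0.004], 85], [[0.0001, -0.0667, 0], [0.05, 0, 0.002], 85]]
```

Leg stands upright at (483.2, -256.4), 15.1°. Now above it.

>>> arm_command(
  rows=[
    [[0,0,0],[0.046,0,-0.027],85],
    [[0,0,0],[0.046,0,-0.027],85],
    [[0,0,0],[0.047,0,-0.027],85],
    [[0,0,0],[0,0,0],85],
  ],
)

```text
time: 7.82
tool_pos: [542.4, -469.9, 312.0]
eef_rot: [-1.328, -1.747, -0.769]
force: [-1.0, -0.0, 0.3]
width: 85.0
grasp_force: 0.0
```

>>> arm_command(
  rows=[
    [[0,-0.0667,0],[0.042,0,0.016],85],
    [[0,-0.0667,0],[0.043,0,0.016],85],
    [[0,-0.0667,0],[0.045,0,0.013],85],
    [[0,-0.0667,0],[0.046,0,0.013],85],
    [[0,-0.0667,0],[0.047,0,0.011],85],
    [[0,-0.0667,0],[0.048,0,0.01],85],
    [[0,-0.0667,0],[0.049,0.001,0.008],85],
    [[0,-0.0667,0],[0.049,0,0.006],85],
    [[0,-0.0667,0],[0.05,0,0.004],85],
    [[0,-0.0667,0],[0.05,0,0.002],85],
  ],
)

```text
time: 8.65
tool_pos: [482.6, -254.9, 389.9]
eef_rot: [1.902, 2.498, -0.002]
force: [0.0, 0.8, -0.6]
width: 84.7
grasp_force: 0.0
```

>>> arm_command(
  rows=[
    [[0,0,0],[0,0,0],85],
    [[0,0,0],[0,0,0],85],
  ],
)

```text
time: 8.82
tool_pos: [482.8, -254.5, 390.0]
eef_rot: [-1.898, -2.499, -0.001]
force: [0.4, 0.4, -0.4]
width: 85.0
grasp_force: 0.0
```

```bash
python3 - <<'E'
from h import *
st()
yv=np.array([np.cos(np.radians(15.1)),np.sin(np.radians(15.1)),0])
M,im,d=shot('wrist','w2.png'); P=cloud(M,d)
x,y,z=P[...,0],P[...,1],P[...,2]
hsv=cv2.cvtColor(im,cv2.COLOR_RGB2HSV)
m=(abs(x-483)<60)&(abs(y+256)<60)&(abs(z-150)<6)&(hsv[...,1]>90)
q=P[m]; print(len(q)); 
if len(q)>20: print(cv2.minAreaRect(q[:,:2].astype(np.float32)),np.median(q[:,2]))
p,r=now(); print(p+r.apply([0,0,155]))
s=plan([483.2,-256.4,135],fr(yv,[0,0,-1]),vmax=25,dp=4)
E
```

```text
{'time': 8.817, 'qpos': [-0.488, 0.247, 1.818, 0.002, 1.081, -0.761], 'tool_pos': [482.843, -254.501, 389.975], 'eef_rot': [-1.898, -2.499, -0.001], 'force': [0.363, 0.437, -0.409], 'width': 85.037, 'grasp_force': 0.0}
2357
((483.2191162109375, -256.22113037109375), (20.376901626586914, 55.03070831298828), 15.651430130004883) 150.67622765763156
[ 483.08748795 -255.23236791  234.95002784]
[[[-0.00018, -0.00059, 0.00109], [-0.0005, -0.0001, 0.05], 85], [[-0.00019, -0.00058, 0.00109], [-0.0004, -0.0002, 0.0499], 85], [[-0.00018, -0.00059, 0.00108], [-0.0004, -0.0001, 0.05], 85], [[-0.00019, -0.00058, 0.00109], [-0.0003, -0.0002, 0.05], 85]]
```

>>> arm_command(
  rows=[
    [[0,0,0],[-0.0005,0,0.05],85],
    [[0,0,0],[-0.0004,0,0.05],85],
    [[0,0,0],[-0.0004,0,0.05],85],
    [[0,0,0],[-0.0003,0,0.05],85],
    [[0,0,0],[0,0,0],85],
    [[0,0,0],[0,0,0],60],
    [[0,0,0],[0,0,0],40],
    [[0,0,0],[0,0,0],30],
    [[0,0,0],[0,0,0],20],
    [[0,0,0],[0,0,0],5],
  ],
  newtons=80,
)

```text
time: 9.7
tool_pos: [484.2, -257.5, 291.5]
eef_rot: [1.904, 2.498, 0.002]
force: [-0.3, 0.5, -0.5]
width: 25.1
grasp_force: 0.0
```

>>> arm_command(
  rows=[
    [[0,0,0],[0,0,0],5],
    [[0,0,0],[0,0,0],5],
    [[0,0,0],[0,0,0],5],
    [[0,0,0],[0,0,0],5],
  ],
)

```text
time: 10.03
tool_pos: [483.9, -257.6, 291.5]
eef_rot: [-1.904, -2.499, -0.001]
force: [-3.5, -1.2, 5.8]
width: 21.2
grasp_force: 78.4
```

```bash
python3 - <<'E'
from h import *
st()
p,r=now(); g=p+r.apply([0,0,155]); print(g,r.apply([0,1,0]))
ry=np.array([.0698,.9976,0])
tgt=np.array([574.5,85,0])+ry*-90
g1=g+[0,0,30]; print(tgt)
s=plan(g1,r,claw=5,vmax=20)
s=plan([*tgt[:2],g1[2]],fr(ry,[0,0,-1]),start=s,claw=5,vmax=32)
E
```

```text
{'time': 10.033, 'qpos': [-0.492, 0.373, 1.895, 0.001, 0.874, -0.761], 'tool_pos': [483.865, -257.559, 291.506], 'eef_rot': [-1.904, -2.499, -0.001], 'force': [-3.465, -1.175, 5.811], 'width': 21.193, 'grasp_force': 78.404}
[ 483.85244848 -257.47178634  136.50612265] [9.64159362e-01 2.65323803e-01 6.98793494e-05]
[568.218  -4.784   0.   ]
[[[0, 0, 0], [0, 0, -0.03], 5], [[0, 0, 0], [0, 0, -0.03], 5]]
[[[0, 0, -0.0713], [0.04, 0.027, 0], 5], [[0.0001, 0, -0.0713], [0.037, 0.031, 0], 5], [[0, -0.0001, -0.0714], [0.033, 0.036, 0], 5], [[0, 0, -0.0713], [0.03, 0.038, 0], 5], [[0, 0, -0.0713], [0.024, 0.042, 0], 5], [[0.0001, -0.0001, -0.0713], [0.02, 0.044, 0], 5], [[0, 0, -0.0714], [0.014, 0.047, 0], 5], [[0, 0, -0.0713], [0.01, 0.047, 0], 5], [[0, 0, -0.0713], [0.004, 0.048, 0], 5], [[0, -0.0001, -0.0713], [-0.001, 0.049, 0], 5]]
[[[0.0001, 0, -0.0714], [-0.007, 0.048, 0], 5]]
```

>>> arm_command(
  rows=[
    [[0,0,0],[0,0,-0.03],5],
    [[0,0,0],[0,0,-0.03],5],
    [[0,0,-0.0713],[0.04,0.027,0],5],
    [[0,0,-0.0713],[0.037,0.031,0],5],
    [[0,0,-0.0714],[0.033,0.036,0],5],
    [[0,0,-0.0713],[0.03,0.038,0],5],
    [[0,0,-0.0713],[0.024,0.042,0],5],
    [[0,0,-0.0713],[0.02,0.044,0],5],
    [[0,0,-0.0714],[0.014,0.047,0],5],
    [[0,0,-0.0713],[0.01,0.047,0],5],
  ],
)

```text
time: 10.87
tool_pos: [545.3, -72.2, 320.7]
eef_rot: [-0.625, -3.078, -0.002]
force: [-0.4, 0.4, -4.0]
width: 21.0
grasp_force: 79.2
```

>>> arm_command(
  rows=[
    [[0,0,-0.0713],[0.004,0.048,0],5],
    [[0,0,-0.0713],[-0.001,0.049,0],5],
    [[0,0,-0.0714],[-0.007,0.048,0],5],
    [[0,0,0],[0,0,0],5],
    [[0,0,0],[0,0,0],5],
  ],
)

```text
time: 11.28
tool_pos: [568.3, -3.2, 320.7]
eef_rot: [-0.107, -3.139, -0.002]
force: [1.0, -0.3, -2.3]
width: 21.0
grasp_force: 79.9
```

```bash
python3 - <<'E'
from h import *
st()
p,r=now(); g=p+r.apply([0,0,155]); print(g,r.apply([0,1,0]),r.apply([0,0,1]))
M,im,d=shot('wrist','w3.png'); P=cloud(M,d)
M,im,d=shot('scene')
c=np.array(M['camera_from_world'])@np.r_[570,50,80,1]; u=(np.array(M['mtx'])@c[:3]/c[2])[:2].astype(int)
a=im[u[1]-110:u[1]+110,u[0]-130:u[0]+130]
b=cv2.imread('pics/w3.png')[:,:,::-1]
cv2.imwrite('pics/c3.png',np.hstack([cv2.resize(a,(400,338)),cv2.resize(b,(400,300))[:,:] if 0 else cv2.copyMakeBorder(cv2.resize(b,(400,300)),0,38,0,0,0)])[:,:,::-1])
M,im,d=shot('top'); Q=cloud(M,d); hsv=cv2.cvtColor(im,cv2.COLOR_RGB2HSV)
def rect(P,m,n):
    q=P[m]
    if len(q)>20: print(n,len(q),cv2.minAreaRect(q[:,:2].astype(np.float32)),np.median(q[:,2]))
m=(Q[...,0]>480)&(Q[...,0]<670)&(Q[...,1]>50)&(Q[...,1]<470)&(abs(Q[...,2]-86)<5)
rect(Q,m,'shelf top')
for t in('cam_knob','leg_top','bolt_root'): print(t,[(round(e['conf'],2),np.round(w(M,e['at'])).tolist()) for e in look_for(t,'top')[:2]])
np.save('w3P.npy',P)
E
```

```text
{'time': 11.283, 'qpos': [-0.009, 0.361, 1.831, 0.002, 0.95, -1.512], 'tool_pos': [568.272, -3.248, 320.671], 'eef_rot': [-0.107, -3.139, -0.002], 'force': [0.981, -0.263, -2.275], 'width': 21.032, 'grasp_force': 79.92}
[568.09449773  -2.99959836 165.67104733] [0.0682567  0.99766663 0.00152037] [-0.00114448  0.00160222 -0.99999806]
shelf top 5797 ((586.451416015625, 259.4520568847656), (350.664794921875, 99.7255630493164), 86.09029388427734) 86.65481473442696
cam_knob [(0.81, [554.0, 120.0, 98.0]), (0.5, [579.0, 240.0, 86.0])]
leg_top []
bolt_root [(0.6, [553.0, 124.0, 98.0])]
```

View pics/c3.png

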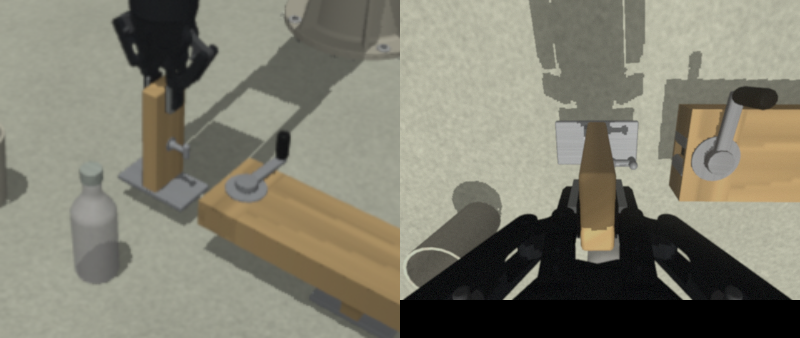

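```bash
cat > m4.py <<'E'
from h import *
def meas(P,dz):
    """shelf mid line & leg centre along riser x, from one wrist cloud; dz: height of foot's underside"""
    ex=np.array([.9976,-.0698]);ey=np.array([.0698,.9976]);o=np.array([574.5,85.])
    X=(P[...,:2]-o)@ex; Y=(P[...,:2]-o)@ey; Z=P[...,2]
    m=(abs(Z-86.6)<4)&(abs(X)<70)&(Y>-20)&(Y<120)
    q=np.c_[X[m],Y[m]]
    for a in(10,30,60,80):
        k=abs(q[:,1]-a)<6; 
        if k.sum()>10: print('shelf x-range at y',a,np.percentile(q[k,0],[.5,99.5]).round(1))
    for a in(-40,-20,20,40):
        k=abs(q[:,0]-a)<5
        if k.sum()>10: print('end face y at x',a,np.percentile(q[k,1],.5).round(1))
    f=(abs(Z-8-dz)<4)&(abs(X)<50)&(Y<20)&(Y>-220); q=np.c_[X[f],Y[f]]
    print('foot',len(q),q.min(0).round(1),q.max(0).round(1),cv2.minAreaRect(q.astype(np.float32)))
    f=(abs(Z-68-dz)<16)&(abs(X)<40)&(Y>-120)&(Y<-3); q=np.c_[X[f],Y[f],Z[f]]
    yv=Y[f]; k=yv>np.percentile(yv,99)-9 if len(yv) else []
    if len(yv): print('bolt',k.sum(),np.percentile(q[k],[2,50,98],axis=0).round(1).tolist())
E
python3 -c "
from m4 import *
meas(np.load('w3P.npy'),29.5)"
```

```text
shelf x-range at y 10 [-49.9  48.9]
shelf x-range at y 30 [-49.9  49.2]
shelf x-range at y 60 [-49.7  49.5]
shelf x-range at y 80 [-49.6  49.4]
end face y at x -40 0.1
end face y at x -20 -0.3
end face y at x 20 -0.3
end face y at x 40 -0.1
foot 5858 [ -28.1 -139.3] [ 27.6 -39.1] ((-0.3262290954589844, -89.17550659179688), (55.304378509521484, 100.14834594726562), 0.4076886773109436)
bolt 300 [[-4.3, -61.0, 91.1], [-2.4, -56.2, 103.6], [2.7, -51.7, 108.8]]
```

>>> arm_command(
  rows=[
    [[0,0,0],[0,0,0.02],5],
    [[0,0,0],[0,0,0.02],5],
    [[0,0,0],[0,0,0.016],5],
    [[0,0,0],[0,0,0],5],
    [[0,0,0],[0,0.03,0],5],
    [[0,0,0],[0,0.03,0],5],
    [[0,0,0],[0,0.03,0],5],
    [[0,0,0],[0,0,0],5],
    [[0,0,0],[0,0,0],5],
  ],
)

```text
time: 12.33
tool_pos: [571.1, 40.9, 291.8]
eef_rot: [-0.108, -3.138, -0.002]
force: [-0.3, 0.2, -4.3]
width: 21.1
grasp_force: 81.3
```

```bash
python3 - <<'E'
from m4 import *
st()
p,r=now(); g=p+r.apply([0,0,155]); print(g)
M,im,d=shot('wrist'); meas(cloud(M,d),1)
E
```

```text
{'time': 12.333, 'qpos': [0.068, 0.405, 1.842, 0.002, 0.897, -1.435], 'tool_pos': [571.127, 40.894, 291.849], 'eef_rot': [-0.108, -3.138, -0.002], 'force': [-0.284, 0.185, -4.348], 'width': 21.065, 'grasp_force': 81.345}
[570.79647415  41.10845085 136.84998783]
shelf x-range at y 10 [-50.1  48.7]
shelf x-range at y 30 [-50.   48.3]
shelf x-range at y 60 [-48.1  49.2]
shelf x-range at y 80 [-49.7  49.2]
end face y at x -40 0.5
end face y at x -20 0.1
end face y at x 20 0.1
end face y at x 40 0.1
foot 5877 [-28.9 -94.5] [27.1  5.7] ((-1.0141639709472656, -44.40510940551758), (55.79991149902344, 100.12407684326172), 0.25081220269203186)
bolt 294 [[-4.8, -16.3, 63.3], [-3.1, -11.7, 75.4], [1.9, -7.3, 80.7]]
```

>>> arm_command(
  rows=[
    [[0,0,0],[-0.0006,0.01,0],5],
    [[0,0,0],[0,0.01,0],5],
    [[0,0,0],[0,0.01,0],5],
    [[0,0,0],[0,0.01,0],5],
    [[0,0,0],[0,0,0],5],
  ],
)

```text
time: 12.8
tool_pos: [573.2, 61.2, 292.8]
eef_rot: [-0.11, -3.139, -0.003]
force: [0.0, 0.1, -4.3]
width: 21.0
grasp_force: 81.4
```

>>> arm_command(
  rows=[
    [[0,0,0],[0,0.008,0],5],
    [[0,0,0],[0,0.008,0],5],
    [[0,0,0],[0,0.006,0],5],
    [[0,0,0],[0,0,0],5],
    [[0,0,0],[0,0,0],5],
  ],
)

```text
time: 13.22
tool_pos: [573.9, 71.6, 292.8]
eef_rot: [-0.109, -3.139, -0.002]
force: [-0.4, 0.3, -3.7]
width: 20.8
grasp_force: 81.3
```

```bash
python3 - <<'E'
from m4 import *
st()
p,r=now(); g=p+r.apply([0,0,155]); print(g)
M,im,d=shot('wrist','w4.png'); meas(cloud(M,d),1)
E
```

```text
{'time': 13.217, 'qpos': [0.121, 0.411, 1.829, 0.002, 0.902, -1.381], 'tool_pos': [573.865, 71.557, 292.8], 'eef_rot': [-0.109, -3.139, -0.002], 'force': [-0.428, 0.311, -3.747], 'width': 20.845, 'grasp_force': 81.345}
[573.73064391  71.79292015 137.80000543]
shelf x-range at y 10 [-50.1  14.7]
shelf x-range at y 30 [-50.   49.1]
shelf x-range at y 60 [-49.7  47.6]
shelf x-range at y 80 [-49.6  49.6]
end face y at x -40 0.8
end face y at x -20 0.4
end face y at x 20 17.4
end face y at x 40 25.2
foot 3300 [-28.1 -63.6] [27.9  3.6] ((-0.07581138610839844, -30.045581817626953), (67.01016998291016, 56.06853103637695), 89.76925659179688)
bolt 231 [[-28.1, -12.1, 54.0], [-27.7, -7.8, 70.8], [-26.7, -3.4, 84.6]]
```

>>> arm_command(
  rows=[
    [[0,0,0],[0,0.002,0],5],
    [[0,0,0],[0,0.002,0],5],
    [[0,0,0],[0,0.002,0],5],
    [[0,0,0],[0,0,0],5],
    [[0,0,0],[0,0,0],5],
  ],
)

```text
time: 13.68
tool_pos: [574.1, 74.4, 292.8]
eef_rot: [-0.11, -3.139, -0.002]
force: [-0.0, 0.3, -3.8]
width: 20.8
grasp_force: 81.4
```

```bash
python3 - <<'E'
from m4 import *
st()
p,r=now(); g=p+r.apply([0,0,155]); print(g)
M,im,d=shot('wrist','w5.png'); meas(cloud(M,d),1)
E
```

```text
{'time': 13.683, 'qpos': [0.126, 0.412, 1.828, 0.002, 0.903, -1.376], 'tool_pos': [574.068, 74.366, 292.772], 'eef_rot': [-0.11, -3.139, -0.002], 'force': [-0.005, 0.318, -3.844], 'width': 20.822, 'grasp_force': 81.39}
[573.9186498   74.60505764 137.77252428]
shelf x-range at y 10 [-50.1  13.9]
shelf x-range at y 30 [-50.   47.6]
shelf x-range at y 60 [-49.7  46.5]
shelf x-range at y 80 [-49.6  49.7]
end face y at x -40 0.7
end face y at x -20 1.4
end face y at x 20 19.8
end face y at x 40 28.1
foot 3194 [-28.  -60.9] [27.8  2.6] ((-0.14875221252441406, -29.159765243530273), (63.38637161254883, 55.837284088134766), 89.82411193847656)
bolt 242 [[-28.1, -12.1, 53.4], [-27.7, -7.6, 70.9], [-27.3, -3.2, 84.5]]
```

View pics/w5.png

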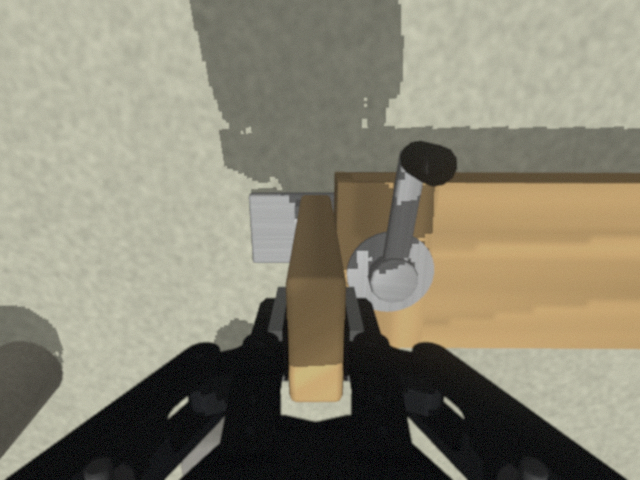

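The wrist view shows the leg (board at (316,300)) flush with the shelf end at x≈335, and the lever still open with its knob at (428,163). I'll lower it onto the counter and release.

>>> arm_command(
  rows=[
    [[0,0,0],[0,0.001,0.0012],5],
    [[0,0,0],[0,0,0.0012],5],
    [[0,0,0],[0,0,0],5],
    [[0,0,0],[0,0,0],5],
  ],
)

```text
time: 14.07
tool_pos: [574.1, 74.6, 291.6]
eef_rot: [-0.11, -3.139, -0.002]
force: [-0.1, -4.0, -2.9]
width: 20.8
grasp_force: 81.4
```

>>> arm_command(
  rows=[
    [[0,0,0],[0,0,0],30],
    [[0,0,0],[0,0,0],38],
    [[0,0,0],[0,0,0],38],
    [[0,0,0],[0,0,0],38],
    [[0,0,0],[0,0,0],38],
    [[0,0,0],[0,0,-0.04],38],
    [[0,0,0],[0,0,-0.06],38],
    [[0,0,0],[0,0,-0.06],38],
    [[0,0,0],[0,0,-0.04],38],
    [[0,0,0],[0,0,0],38],
  ],
)

```text
time: 14.9
tool_pos: [575.5, 75.0, 396.4]
eef_rot: [0.11, 3.133, 0.005]
force: [0.6, -0.7, 0.3]
width: 38.4
grasp_force: 0.0
```

```bash
python3 - <<'E'
from m4 import *
st()
p,r=now(); g=p+r.apply([0,0,155]); print(g)
M,im,d=shot('wrist','w6.png'); P=cloud(M,d); meas(P,1)
ex=np.array([.9976,-.0698]);ey=np.array([.0698,.9976]);o=np.array([574.5,85.])
X=(P[...,:2]-o)@ex; Y=(P[...,:2]-o)@ey; Z=P[...,2]
for n,m in(('knobtop',(abs(Z-130)<4)&(X<-40)&(X>-90)&(abs(Y-30)<40)),('legtop',(abs(Z-150)<5)&(abs(X)<50)&(Y<20)&(Y>-50)),('lever',(abs(Z-97)<4)&(X<0)&(X>-90)&(Y>0)&(Y<70))):
    q=np.c_[X[m],Y[m]].astype(np.float32); print(n,len(q),cv2.minAreaRect(q) if len(q)>5 else '')
E
```

```text
{'time': 14.9, 'qpos': [0.126, 0.291, 1.742, 0.002, 1.102, -1.375], 'tool_pos': [575.49, 74.99, 396.427], 'eef_rot': [0.11, 3.133, 0.005], 'force': [0.61, -0.73, 0.321], 'width': 38.376, 'grasp_force': 0.0}
[576.4965924   75.40794768 241.43044972]
shelf x-range at y 10 [-49.8  49.7]
shelf x-range at y 30 [-49.7  49.9]
shelf x-range at y 60 [-49.7  49.8]
shelf x-range at y 80 [-49.6  49.8]
end face y at x -40 0.7
end face y at x -20 1.7
end face y at x 20 3.1
end face y at x 40 3.4
foot 1731 [-28.1 -61.1] [27.8  1.7] ((-0.047428131103515625, -29.674766540527344), (62.712318420410156, 55.81828689575195), 89.78996276855469)
bolt 73 [[-27.9, -12.2, 53.6], [-27.6, -7.9, 69.2], [-27.3, -3.3, 83.6]]
knobtop 448 ((-63.83184814453125, 35.83099365234375), (15.350488662719727, 14.834251403808594), 46.0032844543457)
legtop 2596 ((-0.3040428161621094, -10.933345794677734), (21.996980667114258, 55.36185836791992), 89.62115478515625)
lever 1377 ((-34.611167907714844, 30.109769821166992), (24.731706619262695, 69.22908782958984), 89.85070037841797)
```

```bash
python3 - <<'E'
from m4 import *
ex=np.array([.9976,-.0698,0]);ey=np.array([.0698,.9976,0]);o=np.array([574.5,85.,0]);zz=np.array([0,0,1.])
k=lambda t,h: o+ex*(-64*np.cos(t)-.1)+ey*(30+64*np.sin(t))+zz*h
f=lambda t: fr(ex*np.sin(t)+ey*np.cos(t),-zz)
s=plan(k(.09,241),f(.09),claw=38,dp=4)
s=plan(k(.09,121),f(.09),claw=38,start=s,vmax=30,dp=4)
# one row of the arc
n=24; t=.09; dt=(1.60-.09)/n
p0=k(t,0);p1=k(t+dt,0); sh=f(t).inv().apply(p1-p0); print('arc row',np.round(sh/500,5),np.round((f(t).inv()*f(t+dt)).as_rotvec()/(np.pi/2),5))
E
```

```text
[[[0.00059, 0.00077, 0.01906], [0.0433, 0.0305, -0.0013], 38], [[0.00059, 0.00076, 0.01907], [0.0442, 0.0293, -0.0014], 38], [[0.00058, 0.00077, 0.01906], [0.045, 0.0279, -0.0012], 38]]
[[[0, 0, 0], [0, 0, 0.06], 38], [[0, 0, 0], [0, 0, 0.06], 38], [[0, 0, 0], [0, 0, 0.06], 38], [[0, 0, 0], [0, -0.0001, 0.06], 38]]
arc row [-0.00025  0.00805  0.     ] [0.      0.      0.04005]
```

>>> arm_command(
  rows=[
    [[0.0006,0.0008,0.019],[0.0433,0.0305,-0.0013],38],
    [[0.0006,0.0008,0.019],[0.0442,0.0293,-0.0014],38],
    [[0.0006,0.0008,0.019],[0.045,0.0279,-0.0012],38],
    [[0,0,0],[0,0,0],38],
    [[0,0,0],[0,0,0],38],
  ],
)

```text
time: 15.37
tool_pos: [511.6, 125.5, 392.8]
eef_rot: [-0.247, -3.126, 0.003]
force: [-0.4, -0.6, 0.1]
width: 38.1
grasp_force: 0.0
```

```bash
python3 - <<'E'
from m4 import *
ex=np.array([.9976,-.0698,0]);ey=np.array([.0698,.9976,0]);o=np.array([574.5,85.,0]);zz=np.array([0,0,1.])
k=lambda t,h: o+ex*(-64*np.cos(t)-.1)+ey*(30+64*np.sin(t))+zz*h
f=lambda t: fr(ex*np.sin(t)+ey*np.cos(t),-zz)
p,r=now(); print(p+r.apply([0,0,155])-k(.09,241),np.degrees((r.inv()*f(.09)).as_rotvec()))
s=plan(k(.09,121),f(.09),claw=38,vmax=30,dp=4)
E
```

```text
[-2.66253775  0.23895669 -3.20383833] [-0.12181541 -0.35432425  0.12708552]
[[[-0.00034, -0.00098, 0.00035], [-0.0012, 0.0001, 0.0584], 38], [[-0.00034, -0.00099, 0.00036], [-0.0011, 0, 0.0584], 38], [[-0.00034, -0.00098, 0.00035], [-0.0011, 0, 0.0584], 38], [[-0.00033, -0.00099, 0.00035], [-0.0009, -0.0001, 0.0584], 38]]
```

>>> arm_command(
  rows=[
    [[-0.0003,-0.001,0],[-0.0012,0,0.058],38],
    [[-0.0003,-0.001,0],[-0.0011,0,0.058],38],
    [[-0.0003,-0.001,0],[-0.0011,0,0.058],38],
    [[-0.0003,-0.001,0],[-0.0009,0,0.058],38],
    [[0,0,0],[0,0,0],38],
    [[0,0,0],[0,0,0],10],
    [[0,0,0],[0,0,0],10],
    [[0,0,0],[0,0,0],10],
    [[0,0,0],[0,0,0],10],
    [[0,0,0],[0,0,0],10],
  ],
  newtons=25,
)

```text
time: 16.2
tool_pos: [514.9, 124.5, 278.6]
eef_rot: [0.25, 3.128, 0.001]
force: [3.4, -1.9, -7.5]
width: 14.6
grasp_force: 24.9
```

>>> arm_command(
  rows=[
    [[0,0,0.04],[-0.0003,0.008,0],10],
    [[0,0,0.04],[-0.0003,0.008,0],10],
    [[0,0,0.04],[-0.0003,0.008,0],10],
    [[0,0,0.04],[-0.0003,0.008,0],10],
    [[0,0,0.04],[-0.0003,0.008,0],10],
    [[0,0,0.04],[-0.0003,0.008,0],10],
    [[0,0,0.04],[-0.0003,0.008,0],10],
    [[0,0,0.04],[-0.0003,0.008,0],10],
    [[0,0,0],[0,0,0],10],
  ],
)

```text
time: 16.95
tool_pos: [527.7, 153.7, 278.5]
eef_rot: [1.024, 2.967, 0.001]
force: [0.5, -3.4, -1.9]
width: 14.8
grasp_force: 25.5
```

```bash
cat > m5.py <<'E'
from m4 import *
st()
p,r=now(); g=p+r.apply([0,0,155])
ex=np.array([.9976,-.0698,0]);ey=np.array([.0698,.9976,0]);o=np.array([574.5,85.,0])
X,Y=(g-o)@ex,(g-o)@ey; t=np.arctan2(Y-30,-X); ty=r.apply([0,1,0])
print('g',X,Y,g[2],'theta',t,'radius',np.hypot(X,Y-30),'tool theta',np.arctan2(ty@ex,ty@ey))
E
python3 m5.py
```

```text
{'time': 16.95, 'qpos': [0.281, 0.393, 1.902, -0.001, 0.845, -0.624], 'tool_pos': [527.659, 153.657, 278.492], 'eef_rot': [1.024, 2.967, 0.001], 'force': [0.479, -3.402, -1.937], 'width': 14.773, 'grasp_force': 25.518}
g -51.14610583048062 65.22982777068718 123.49237250083323 theta 0.6031747416609987 radius 62.105272774338616 tool theta 0.5949900982053877
```

>>> arm_command(
  rows=[
    [[0,0,0.04],[0.0003,0.008,0],10],
    [[0,0,0.04],[0.0003,0.008,0],10],
    [[0,0,0.04],[-0.0003,0.008,0],10],
    [[0,0,0.04],[-0.0003,0.008,0],10],
    [[0,0,0.04],[-0.0003,0.008,0],10],
    [[0,0,0.04],[-0.0003,0.008,0],10],
    [[0,0,0.04],[-0.0003,0.008,0],10],
    [[0,0,0],[0,0,0],10],
  ],
  newtons=35,
)

```text
time: 17.62
tool_pos: [548.7, 170.8, 278.5]
eef_rot: [1.646, 2.674, -0.0]
force: [-0.2, -7.5, -0.5]
width: 14.9
grasp_force: 34.7
```

>>> arm_command(
  rows=[
    [[0,0,0.04],[-0.0003,0.008,0],10],
    [[0,0,0.04],[-0.0003,0.008,0],10],
    [[0,0,0.04],[-0.0003,0.008,0],10],
    [[0,0,0.04],[-0.0003,0.008,0],10],
    [[0,0,0.04],[-0.0003,0.008,0],10],
    [[0,0,0.04],[-0.0003,0.008,0],10],
    [[0,0,0],[0,0,0],10],
  ],
)

```text
time: 18.2
tool_pos: [571.2, 177.0, 278.5]
eef_rot: [2.118, 2.318, -0.002]
force: [-2.8, -6.3, 2.6]
width: 14.8
grasp_force: 35.0
```

```bash
python3 m5.py
```

```text
{'time': 18.2, 'qpos': [0.298, 0.456, 1.794, -0.002, 0.892, 0.21], 'tool_pos': [571.179, 177.021, 278.468], 'eef_rot': [2.118, 2.318, -0.002], 'force': [-2.815, -6.322, 2.61], 'width': 14.755, 'grasp_force': 34.954}
g -9.714132047085931 91.33106358573153 123.46815952730276 theta 1.4137127833790535 radius 62.09560147051694 tool theta 1.410888954239629
```

>>> arm_command(
  rows=[
    [[0,0,0.03],[0,0.006,0],10],
    [[0,0,0.03],[0,0.006,0],10],
    [[0,0,0.03],[0,0.006,0],10],
    [[0,0,0.015],[0,0.004,0],10],
    [[0,0,0],[0,0.003,0],10],
    [[0,0,0],[0,0,0],10],
    [[0,0,0],[0,0,0],10],
  ],
)

```text
time: 18.78
tool_pos: [581.7, 177.1, 278.4]
eef_rot: [-2.298, -2.14, 0.008]
force: [-13.3, -8.1, 9.2]
width: 14.7
grasp_force: 35.7
```

```bash
python3 m5.py
```

```text
{'time': 18.783, 'qpos': [0.293, 0.471, 1.77, -0.001, 0.907, 0.365], 'tool_pos': [581.668, 177.067, 278.385], 'eef_rot': [-2.298, -2.14, 0.008], 'force': [-13.283, -8.071, 9.185], 'width': 14.664, 'grasp_force': 35.708}
g -0.013233029312476215 91.96087404181674 123.38769005915833 theta 1.5705827560647234 radius 61.96087545491061 tool theta 1.5720982101079706
```

At the stop (θ≈1.57, 13 N). I'll release, rise and verify.

>>> arm_command(
  rows=[
    [[0,0,0],[0,0,0],20],
    [[0,0,0],[0,0,0],32],
    [[0,0,0],[0,0,0],32],
    [[0,0,0],[0,0,0],32],
    [[0,0,0],[0,0,-0.04],32],
    [[0,0,0],[0,0,-0.07],32],
    [[0,0,0],[0,0,-0.07],32],
    [[0,0,0],[0,0,-0.07],32],
    [[0,0,0],[-0.06,0,-0.05],32],
    [[0,0,0],[0,0,0],32],
  ],
)

```text
time: 19.62
tool_pos: [582.6, 146.2, 434.2]
eef_rot: [2.296, 2.135, 0.013]
force: [0.9, -0.0, 0.1]
width: 32.0
grasp_force: 0.0
```

```bash
python3 - <<'E'
from m4 import *
st()
M,im,d=shot('top'); P=cloud(M,d)
for cam in('wrist','top'):
    M,im,d=shot(cam,'f_%s.png'%cam); P=cloud(M,d); print(cam)
    ex=np.array([.9976,-.0698]);ey=np.array([.0698,.9976]);o=np.array([574.5,85.])
    X=(P[...,:2]-o)@ex; Y=(P[...,:2]-o)@ey; Z=P[...,2]
    for n,m in(('knobtop',(abs(Z-130)<4)&(X>-90)&(X<40)&(Y>20)&(Y<120)),('legtop',(abs(Z-150)<5)&(abs(X)<50)&(Y<20)&(Y>-50)),('shelfend',(abs(Z-86)<3)&(abs(X)<60)&(Y<80)&(Y>-15))):
        q=np.c_[X[m],Y[m]].astype(np.float32); print(n,len(q),cv2.minAreaRect(q) if len(q)>5 else '')
M,im,d=shot('scene','f_scene.png')
E
```

```text
{'time': 19.617, 'qpos': [0.244, 0.286, 1.66, -0.002, 1.185, 0.317], 'tool_pos': [582.619, 146.238, 434.163], 'eef_rot': [2.296, 2.135, 0.013], 'force': [0.918, -0.001, 0.128], 'width': 32.033, 'grasp_force': 0.0}
wrist
knobtop 302 ((0.22289037704467773, 94.62335968017578), (15.230681419372559, 14.513505935668945), 45.801979064941406)
legtop 1453 ((1.3670711517333984, -9.633402824401855), (48.252071380615234, 22.148088455200195), 0.1409883350133896)
shelfend 6686 ((0.08613967895507812, 38.865760803222656), (82.24595642089844, 100.2550048828125), 89.98207092285156)
top
knobtop 0 
legtop 291 ((-2.6295089721679688, -11.164280891418457), (22.084896087646484, 54.97967529296875), 89.40382385253906)
shelfend 409 ((-0.2526206970214844, 39.542362213134766), (79.26993560791016, 99.54344940185547), 89.70880126953125)
```

View pics/f_scene.png

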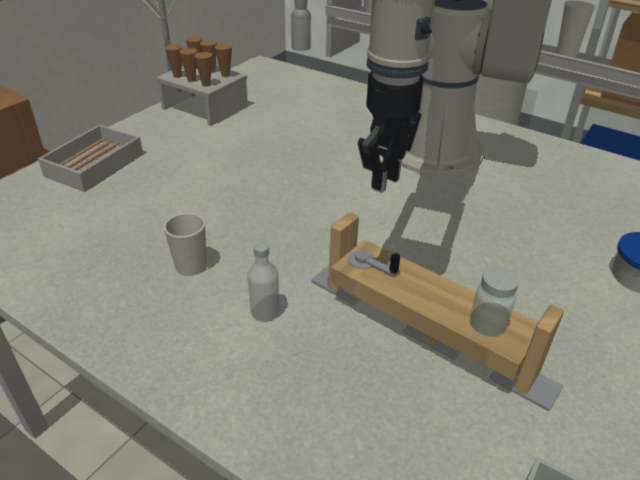

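The scene view shows the leg tight at the shelf end (345,240), the lever along the shelf with its knob at (395,263), and the jar, cup and shaker where they were.

```bash
python3 -c "
from bench import *
print(sign_off())"
```

```text
the job is handed in; nothing more can be done
None
```

I stood the leg up and let it go, retook it from above, and fitted its bolt into the slot. The cam lever is at its locked stop, the last images show the leg flush against the shelf, the jar, cup and shaker look unmoved, and I handed the job in at about 20 s on the robot clock.

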